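Clamp the light guide and hold the amber standard in the photometer beam

TASK

On the bench photometer, turn the knurled sleeve clockwise (seen from above) until the coupled jaws clamp the light guide rod firmly. Then take the amber cell from the white rack by its two white frosted faces only, no finger touching its clear windows, and hold it upright in the middle of the gap between light guide and detector, windows square to the beam, with the beam through the middle of their width about a third of the way up the cell. Finish while still holding it there, in the air and touching nothing but the fingers; leave the blue cell, the brown bottle and the loose tube where they are.

Things in the scene. Friction and masses are not known exactly. Their poses are not given: they have to be found in the camera images.
- photometer: Bench photometer, fixed to the worktop. Base plate 90 (x) x 285 (y) x 10 mm, from y = -107 to +178 mm. Origin: on the worktop under the middle of the gap. The light beam runs along its y axis, 52 mm above the worktop: white lamp housing (70x58x66 mm on the plate, y +114 to +172, top at 76 mm), chuck (y +41 to +113; pedestal top at 38 mm, bridge top at 76 mm), light guide, open gap (y -41 to +40 mm), grey detector (60x50 mm, y -95 to -45, top at 76 mm).
- beam_centre (a point): Middle of the gap on the beam: on the photometer's z axis, 52 mm above the worktop; axes as the photometer (y along the beam).
- sleeve_grip (a point): Point to grip the knurled aluminium sleeve: on its upright axis, 97 mm above the worktop, at y = +89 mm of the photometer. The sleeve is a cylinder 40 mm in diameter from 82 to 109 mm above the worktop; everything round it is at or below 76 mm.
- sleeve (a joint): Sleeve angle (rad), growing clockwise seen from above. 0 = jaws open (5 mm off the rod each side), stop at 1.3; starts at 0 to 0.3. Each rad brings both jaws 5 mm in; they touch the rod at about 1.0, and from 1.15 to the stop the clamp is firm. Friction of 0.25 N m keeps it where it is left; clamping needs up to 0.6 N m at the stop, from where it springs back to about 1.18, still firm.
- jaw_left: Brass jaw on the -x side of the light guide (22x16x16 mm); origin on the guide's axis at y = +60 mm of the photometer when fully open; slides along +x to close, moved by the sleeve.
- jaw_right: Brass jaw on the +x side, the mirror image; moved by the sleeve together with the other.
- light_guide: Loose glass rod, 10 mm in diameter, 64 mm long along its y axis, 20 g, lying in V-beds of the chuck with its axis on the beam. Origin at its middle.
- guide_seat (a point): Where the middle of the light guide belongs: on the beam at y = +72 mm of the photometer.
- cell_rack: Fixed white rack 56 (x) x 124 (y) x 28 mm, origin at the centre of its underside; two pockets 21x29 mm, 20 mm deep (floor 8 mm above the worktop) at y = -30 and +30 mm. Either pocket may hold the amber cell.
- amber_cell: Amber glass standard cell, 18 (x) x 26 (y) x 62 mm, 75 g, with a 6 mm high black cap; origin at the centre of its underside. Its x faces (18 mm apart) are white frosted plates 21.5 mm wide and reaching from the underside to 54 mm up, its y faces (26 mm apart) are the clear amber windows, 13.5 mm wide. Stands in a pocket of the rack with its axes along the rack's, so that the upper 42 mm stand out.
- amber_window (a point): On the amber cell's z axis 18 mm above its underside: the point of the cell that belongs on the beam. Its axes are the cell's.
- amber_frost_1: White frosted plate on the amber cell's -x face (origin and axes of the cell).
- amber_frost_2: White frosted plate on the amber cell's +x face (origin and axes of the cell).
- amber_window_1: Clear window on the amber cell's -y face; not to be touched by the fingers (origin and axes of the cell).
- amber_window_2: Clear window on the amber cell's +y face; not to be touched by the fingers (origin and axes of the cell).
- blue_cell: Blue cell of the same size and build in the other pocket, 60 mm away; to be left there.
- reagent_1: Brown bottle with black cap, 50 mm in diameter, 98 mm high, loose bystander; origin at the centre of its underside.
- tube_13: Sample tube with orange cap lying on the worktop, 34x85x17 mm, loose bystander.
Things that resemble listed ones, but are neither listed nor needed, are in the scene too. Leave any pink look-alike of the cell_rack alone.

How it is judged:
On the way, in this order (a step that is already met when the one before it is completed fails the run):
1. the sleeve is turned and both jaws clamp the light guide with more than 3 N (contact force between light_guide and jaw_left above 3 N and contact force between light_guide and jaw_right above 3 N and value of joint sleeve above 0.9 rad), for 0.3 s.
2. the amber cell is lifted out of the rack, the fingers on both frosted faces (contact force between the fingers and amber_frost_1 above 0.5 N and contact force between the fingers and amber_frost_2 above 0.5 N and z of amber_window in the frame of cell_rack above 0.058 m), for 0.2 s.
At the end, for the whole second after the job is handed in: Fingers grip both frosted faces, none on a window; the cell is still, its beam point within 5 mm of the beam sideways, 8 mm in height, 15 mm along it, square within 8 and upright within 7 degrees, touching nothing else. Jaws still clamp the guide (over 2 N); bystanders in place (contact force between the fingers and amber_frost_1 above 0.5 N and contact force between the fingers and amber_frost_2 above 0.5 N and x of amber_window in the frame of beam_centre between -0.005 and 0.005 m and y of amber_window in the frame of beam_centre between -0.015 and 0.015 m and z of amber_window in the frame of beam_centre between -0.008 and 0.008 m and contact force between light_guide and jaw_left above 2 N and contact force between light_guide and jaw_right above 2 N and angle between the y axis of amber_cell and the y axis of photometer, either way round below 0.14 rad and angle between amber_cell's own z axis and vertical below 0.12 rad and linear speed of amber_cell below 0.02 m/s and contact force between amber_cell and photometer below 0.05 N and contact force between amber_cell and light_guide below 0.05 N and contact force between the fingers and amber_window_1 below 0.3 N and contact force between the fingers and amber_window_2 below 0.3 N and distance between light_guide and guide_seat below 0.008 m and distance of blue_cell from where it was at the start of the episode below 0.015 m and distance of each of reagent_1, tube_13 from where it was at the start of the episode below 0.03 m); the arm keeps its last pose, push and grip.
It fails at once if a finger presses on a clear window of the amber cell (over 0.5 N) (contact force between the fingers and amber_window_1 above 0.5 N or contact force between the fingers and amber_window_2 above 0.5 N).
It fails at once if the blue cell, the bottle or the tube is disturbed (distance of blue_cell from where it was at the start of the episode above 0.02 m or distance of any of reagent_1, tube_13 from where it was at the start of the episode above 0.04 m).
It also fails if it takes over 51 s, if anything falls off the work surface, if the arm or the gripper's body presses on something with over 40 N, if the wrist force passes 120 N, or if a joint passes its speed limit or range.

ROBOT

A 6-joint arm with a two-finger parallel gripper is mounted at the origin on a cart in front of the work surface, level with it; the furniture and walls round the work are solid. World frame = base frame: x ahead of the robot, y to its left, z up, the work surface at z = 0. Lengths are in m, angles in rad, forces in N, time in s.
With the tool pointing down it reaches from about 0.35 to 0.775 m from the base axis. Payload 7.3 kg.
Tool frame: the origin (TCP) lies at the very end of the fingers, on their centre line; the grasp point (between the pads) lies 19 mm behind it; z points along the fingers, y is the line along which they close (so a half turn about z gives the same grasp; the last joint's range is limited). The gripper opens to 92 mm and grips with 3 to 60 N. Pads are 19 mm wide; open, the fingers measure 130 mm over their backs; the gripper's body (75 mm by 190 mm) begins 47 mm behind the grasp point.
Start: joints at [-1.477, 0.342, 1.524, -0, 1.275, -0.146], TCP at [0.125, -0.51, 0.227] pointing down, gripper open.
Joint ranges: [-2.53, 2.53], [-0.77, 2.02], [0.04, 2.7], [-1, 4.14], [0.28, 2.66], [-3.11, 3.11]. Speed limits (rad/s): [2.57, 2.57, 3.14, 3.14, 3.14, 3.14].

INTERFACE

Orientations are given as [roll, pitch, yaw] about the fixed x, y, z axes, in that order (R = Rz(yaw) Ry(pitch) Rx(roll)).
In Python, from cell import robot, read_camera, get_calibration gives the robot as it stands. The module is installed in compiled form; this text tells all that it offers.
- The arm moves only by the tool send_rows, never from a script. Its argument "plan" is a list of rows, each a list of 2 entries, a list of its own where there are three numbers: the shift along the tool's x, y, z as a fraction of full scale, then the turn, a rotation vector about the tool's x, y, z as a fraction of full scale. A call has exactly 10 rows; each row shifts and turns the commanded pose from where the row before left it, along the tool's axes as they then stand; what a row does not reach is not made up. Full scale, the value 1, is 0.025 m for a shift and 90 degrees for a turn. A row lasts 1/8 s, in which the tool goes at most 62.5 mm and 10.7 degrees, less where a joint would pass 70% of its speed; a pose out of reach is approached as far as the arm can. A call with a number of a shift or a turn outside -1 to 1 is refused whole. A call with a gripper value outside its range is refused whole. "gripper" is the opening, from -1 (shut) to 1 (fully open), so that 0 is half open, set as the call begins (left out, the last holds). The fingers move at their own pace and stop on an object; "force" is the grip in N (left out, the last holds). Time passes only in rows, so rows that do not move let the fingers close, or fill a call up. It gives the time, the measured TCP pose, the force, the opening and the grip force at its end, in the units of the state.
- robot.observe(): the state, without advancing time (a new reading comes with each control period).
- read_camera(name): name is "scene" or "top" or "wrist"; returns (picture, depth): 384x512x3 uint8, blue, green, red; 384x512 float32, m along the optical axis (not along the pixel's ray), 0 where there is no reading.
- get_calibration(name): a dict with "intrinsics" (3x3 intrinsics, pixels), "rvec" (rotation vector, rad) and "tvec" (3), from world to camera coordinates, as OpenCV has them. Camera axes: x right, y down, z forward; pixel columns grow to the right and rows downward; lengths in m; the calibration is good to about 2 mm. A picture is of the moment at which its call begins: read the wrist's pose just before it. get_calibration takes no time and is no camera call; for the wrist camera it gives the pose at the moment of the call.
- robot.hand_in(): hands the job in; it is judged then, once.
The state is a dict: "time": time; "qpos": joint angles; "qvel": joint speeds; "joint_efforts": joint torques, N m; "tool_pos": TCP position; "tool_rot": TCP orientation; "contact_force": force on the tool from outside, world axes, zero at the start; "torque": the same for the moment, N m; "opening": finger opening in m; "grip_force": force on a finger pad.
Only numpy, scipy, OpenCV 4.12 (cv2) and the standard library are available. Lean on these libraries where they do the work, as an engineer would, in place of code of your own. Each camera call takes 0.05 s, during which the arm holds its last target. There are 200 camera calls.

## Working session

There is one attempt and no reset: what is moved stays moved. The work goes in short steps, Python scripts to look and compute and a tool call to move; the robot and the scene stay as the last step left them, time stands still between calls to the robot, and variables do not carry over. Pictures are saved under pics/ and viewed, at most 10 in all, crops included, and the job is handed in when it is done.

Besides the shell and the picture viewer there is one more tool, called after "Call:" as name([rows], argument=value, ...), one row to a line, values as JSON. send_rows: Moves the arm, as the interface text tells. Shift numbers are shares of 0.025 m and turn numbers shares of 90 degrees, none past 1 either way. Its arguments: {"type":"object","properties":{"plan":{"type":"array"},"gripper":{"type":"number"},"force":{"type":"number"}},"required":["plan"]}

```bash
mkdir -p pics; cat > h.py <<'E'
import numpy as np, cv2
from cell import robot, read_camera, get_calibration
from scipy.spatial.transform import Rotation as R
def cal(n):
    c=get_calibration(n); return np.array(c["intrinsics"]),R.from_rotvec(np.ravel(c["rvec"])).as_matrix(),np.ravel(c["tvec"])
def ray(c,uv,z):
    K,M,t=c; uv=np.atleast_2d(uv).astype(float)
    d=np.c_[uv,np.ones(len(uv))]@np.linalg.inv(K).T@M; o=-M.T@t
    return o+d*((z-o[2])/d[:,2])[:,None]
def cloud(c,dep):
    K,M,t=c; v,u=np.indices(dep.shape)
    p=np.stack([u,v,np.ones_like(u)],-1)@np.linalg.inv(K).T*dep[...,None]
    return (p-t)@M
E
python3 - <<'E'
from h import *
for n in ("scene","top"):
    im,d=read_camera(n); cv2.imwrite(f"pics/{n}0.png",im); np.savez(f"{n}0.npz",im=im,d=d)
    c=cal(n); print(n,-c[1].T@c[2],c[1][2],c[0][0,0],(d>0).mean())
print(robot.observe())
E
```

```text
scene [0.18262955 0.69083047 0.99909555] [ 0.32361432 -0.54741337 -0.77175928] 398.4254753461666 0.9960734049479166
top [0.30933125 0.02799618 1.19032952] [ 0.22307514  0.00249456 -0.97479806] 404.4752484148234 0.9957987467447916
{'time': 0.1, 'qpos': array([-1.47699971e+00,  3.42690816e-01,  1.52489801e+00,  2.15473745e-05,
        1.27541960e+00, -1.46004925e-01]), 'qvel': array([-0.00063614, -0.00232957, -0.00270424,  0.00138694, -0.0005586 ,
        0.0015274 ]), 'joint_efforts': array([ 2.56680767e-03, -4.32004738e+01, -2.44695085e+01,  7.21257878e-02,
        5.25618391e-02, -4.94623760e-05]), 'tool_pos': array([ 0.12468437, -0.50961114,  0.22610306]), 'tool_rot': array([-3.14019494e+00, -2.26362974e-04,  2.39795095e-01]), 'contact_force': array([ 0.36635454, -0.39460758, -0.27056416]), 'torque': array([-0.01560038, -0.03536389, -0.01773146]), 'grip_force': 0.0, 'opening': 0.091773147116542}
```

View pics/top0.png

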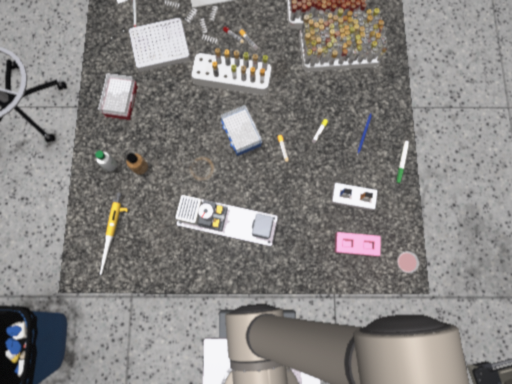

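View pics/scene0.png

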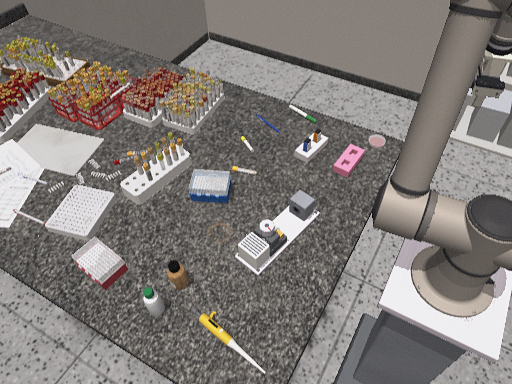

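The top view shows the photometer at (227,220), with the lamp at (188,208), the sleeve at about (206,211) and the detector at (264,226). The white rack is at (355,196). Next I measure them and crop in close.

Candidates:
- **Rack:** white (355,196), or pink look-alike (358,244). I choose white.
- **Cell in the white rack:** dark/blue (346,194), or amber-brown (367,197). I choose amber.
- **Bottle:** brown (136,162) and green-capped (104,158) are bystanders.

```bash
cat > m.py <<'E'
from h import *
def rect(p):
    (c,s,a)=cv2.minAreaRect(p[:,:2].astype(np.float32)*1000); return np.round(c,1),np.round(s,1),round(a,1)
tiles=[]
for n in ("top","scene"):
    z=np.load(n+"0.npz"); im,d=z["im"],z["d"]; c=cal(n); P=cloud(c,d); X,Y,Z=np.moveaxis(P,-1,0)
    hsv=cv2.cvtColor(im,cv2.COLOR_BGR2HSV); H,S,V=np.moveaxis(hsv,-1,0)
    u0=lambda p:(c[0]@(c[1]@p+c[2]))[:2]/(c[1]@p+c[2])[2]
    reg=((X>.3)&(X<.5)&(Y>-.02)&(Y<.40))
    print(n,"table z",np.median(Z[(X>.3)&(X<.6)&(Y>-.2)&(Y<.3)]))
    def rep(name,m):
        k,l,st,_=cv2.connectedComponentsWithStats(m.astype(np.uint8))
        if k<2: return print(name,"none")
        i=1+np.argmax(st[1:,4]); v,u=np.where(l==i); p=P[l==i]
        print(name,len(u),"px",u.mean().round(1),v.mean().round(1),"med",np.median(p,0).round(4),rect(p))
    R1=(X>.28)&(X<.5)&(Y>-.05)&(Y<.35)
    rep("photometer>5mm",R1&(Z>.005)); rep("sleeve top",R1&(Z>.095)); rep("z70-85",R1&(Z>.068)&(Z<.082))
    R2=(X>.3)&(X<.55)&(Y>-.40)&(Y<-.18)
    rep("rack",R2&(Z>.015)&~((S>90)&(H>140))&(X>.38)); rep("cells",R2&(Z>.045)); 
    rep("amber",R2&(Z>.03)&(S>90)&((H<25)|(H>165))&(X>.38)); rep("blue",R2&(Z>.03)&(S>90)&(H>95)&(H<135))
    for q,w in (((.38,.14,.05),(64,48)),((.43,-.27,.03),(40,30))):
        u,v=u0(np.array(q)).astype(int); t=im[max(v-w[1],0):v+w[1],max(u-w[0],0):u+w[0]]; tiles.append(cv2.resize(t,(400,300),interpolation=cv2.INTER_CUBIC)); print(u-w[0],v-w[1])
cv2.imwrite("pics/crop1.png",np.vstack([np.hstack(tiles[:2]),np.hstack(tiles[2:])]))
E
python3 m.py
```

```text
top table z 0.0019437272179362347
photometer>5mm 2353 px 230.4 223.7 med [0.4665 0.0823 0.0371] (array([469.9,  87. ]), array([282.2, 193.4]), 54.6)
sleeve top 139 px 205.4 212.1 med [0.4868 0.1532 0.1101] (array([485.8, 152.8]), array([28.3, 39.8]), 1.7)
z70-85 385 px 262.2 224.6 med [ 0.4565 -0.0011  0.077 ] (array([458.2,  -1.4]), array([50.1, 60.1]), 78.6)
rack 745 px 357.4 243.2 med [ 0.4117 -0.2746  0.0288] (array([ 411.7, -276.1]), array([125.7,  56.5]), 84.9)
cells 62 px 367.2 195.6 med [ 0.5427 -0.2999  0.0673] (array([ 542.7, -300.9]), array([23.8, 13.1]), 85.5)
amber 12 px 362.5 195.8 med [ 0.5444 -0.2898  0.0531] (array([ 544.7, -290.3]), array([7.7, 2.5]), 0.6)
blue none
147 205
315 206
scene table z 0.001136358644789805
photometer>5mm 2378 px 282.1 230.8 med [0.4651 0.1105 0.0415] (array([476.1,  97.4]), array([294.3,  85.7]), 77.5)
sleeve top 143 px 267.4 226.9 med [0.4863 0.1566 0.1089] (array([486.1, 153.4]), array([39.3, 29.3]), 84.6)
z70-85 295 px 302.0 199.2 med [0.4553 0.0008 0.0759] (array([456.8,  -1.8]), array([50.7, 59.8]), 78.4)
rack 334 px 348.7 156.9 med [ 0.4113 -0.2758  0.0288] (array([ 411. , -279.3]), array([129.4,  57.7]), 84.7)
cells 51 px 317.4 133.0 med [ 0.5409 -0.2977  0.0627] (array([ 541.9, -300. ]), array([15.6, 26.3]), 1.0)
amber 28 px 315.7 136.3 med [ 0.544  -0.2915  0.0505] (array([ 542.9, -297.6]), array([20.6, 10.9]), 77.4)
blue 3 px 309.0 141.0 med [ 0.5494 -0.247   0.0645] (array([ 549.2, -248.9]), array([ 0.7, 17.4]), 1.0)
239 202
302 125
```

View pics/crop1.png

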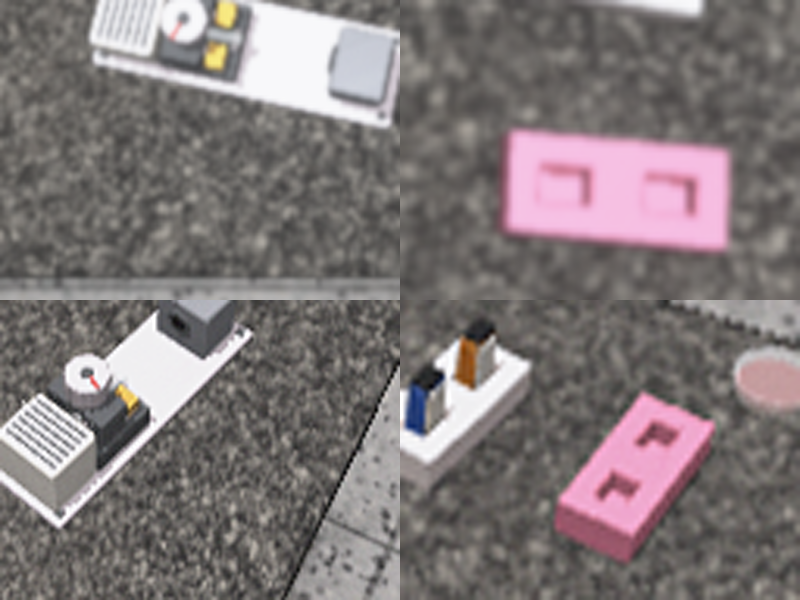

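In the close crop, the white rack at scene (312,146) holds blue (306,143) and amber (316,134), which has white frosted faces towards ±x. The pink rack is empty. Next I refine the measurements of the white rack and the photometer.

```bash
cat >> h.py <<'E'
def rect(p):
    (c,s,a)=cv2.minAreaRect(p[:,:2].astype(np.float32)*1000); return np.round(c,1),np.round(s,1),round(a,1)
def big(m,k=None):
    m=m.astype(np.uint8)
    n,l,st,_=cv2.connectedComponentsWithStats(m); return l==1+np.argmax(st[1:,4]) if n>1 else m>0
def go(xyz):
    s=robot.observe(); M=R.from_euler("xyz",s["tool_rot"]).as_matrix()
    t=M.T@(np.array(xyz)-s["tool_pos"])/.025; print("t",s["time"],"pos",s["tool_pos"].round(4),"rot",np.degrees(s["tool_rot"]).round(2),"shift units (sum)",t.round(2))
E
python3 - <<'E'
from h import *
for n in ("top","scene"):
    z=np.load(n+"0.npz"); im,d=z["im"],z["d"]; c=cal(n); P=cloud(c,d); X,Y,Z=np.moveaxis(P,-1,0)
    R2=(X>.47)&(X<.62)&(Y>-.40)&(Y<-.16)
    m=big(R2&(Z>.02)&(Z<.034)); q=big(R2&(Z>.005))
    # colour-based: bright region of rack, ray-cast on top plane
    print(n,"racktop",rect(P[m]),"all",rect(P[q]))
    for nm,lo in (("cell>.045",.045),("cap>.06",.06)):
        k,l,st,_=cv2.connectedComponentsWithStats((R2&(Z>lo)).astype(np.uint8))
        for i in range(1,k):
            if st[i,4]>8: print(nm,st[i,4],rect(P[l==i]),np.median(im[l==i],0))
    # sleeve: bright pixels of disc, on z=.109
    B=big((X>.44)&(X<.54)&(Y>.11)&(Y<.2)&(Z>.1)); v,u=np.where(B)
    cnt=cv2.findContours(B.astype(np.uint8),0,1)[0][0]; h=cv2.convexHull(cnt)[:,0]
    w=ray(c,h,.109)[:,:2]*1000; print("sleeve circle",cv2.minEnclosingCircle(w.astype(np.float32)))
    D=big((X>.4)&(X<.52)&(Y>-.06)&(Y<.06)&(Z>.068)&(Z<.085)); L=big((X>.4)&(X<.56)&(Y>.17)&(Y<.27)&(Z>.068)&(Z<.085))
    print("det",rect(P[D]),"lamp",rect(P[L]))
go((.45,-.27,.25))
E
```

```text
top racktop (array([ 551.7, -273.3]), array([124.9,  57.4]), 79.4) all (array([ 555.1, -278.3]), array([133.3,  66. ]), 79.5)
cell>.045 73 (array([ 555.3, -242.3]), array([23.7, 16.8]), 78.8) [119. 110. 109.]
cell>.045 77 (array([ 545.2, -301. ]), array([23.6, 17. ]), 79.2) [108. 112. 129.]
cap>.06 55 (array([ 556.1, -242.3]), array([23.6, 15.3]), 80.7) [105.  95.  93.]
cap>.06 60 (array([ 545.2, -301.1]), array([23.4, 17. ]), 79.2) [ 92.5  98.5 116.5]
sleeve circle ((491.0694580078125, 152.57443237304688), 20.8206787109375)
det (array([458.2,  -1.4]), array([50.1, 60.1]), 78.6) lamp (array([503.6, 206.4]), array([58.8, 70.3]), 77.5)
scene racktop (array([ 549.9, -272.8]), array([127.4,  58.7]), 78.6) all (array([ 549.7, -274. ]), array([129.7,  58.7]), 78.6)
cell>.045 61 (array([ 544.1, -302. ]), array([24.7, 19.6]), 67.7) [ 49.  80. 131.]
cell>.045 64 (array([ 555.2, -244.5]), array([28.8, 22.1]), 68.5) [114.   68.5  53. ]
cap>.06 35 (array([ 544.4, -302.1]), array([23.5, 16.7]), 81.9) [48. 51. 56.]
cap>.06 37 (array([ 555. , -245.4]), array([31.8, 16. ]), 84.4) [75. 58. 49.]
sleeve circle ((489.2857360839844, 155.04885864257812), 23.337610244750977)
det (array([456.8,  -1.8]), array([50.7, 59.8]), 78.4) lamp (array([502.9, 204.8]), array([58.2, 71.6]), 77.1)
t 0.1 pos [ 0.1247 -0.5096  0.2261] rot [-1.7992e+02 -1.0000e-02  1.3740e+01] shift units (sum) [14.92 -6.22 -0.94]
```

Call:
send_rows([
  [[1, -0.6, 0], [0, 0, 0]],
  [[1, -0.6, 0], [0, 0, 0]],
  [[1, -0.6, 0], [0, 0, 0]],
  [[1, -0.6, 0], [0, 0, 0]],
  [[1, -0.6, 0], [0, 0, 0]],
  [[1, -0.6, 0], [0, 0, 0]],
  [[1, -0.6, 0], [0, 0, 0]],
  [[1, -0.6, 0], [0, 0, 0]],
  [[1, -0.6, 0], [0, 0, 0]],
  [[1, -0.6, 0], [0, 0, 0]],
], gripper=1, force=60)

```text
time: 1.35
tool_pos: [0.3324, -0.304, 0.2265]
tool_rot: [-3.141, 0.0, 0.24]
contact_force: [0.0, -0.5, 0.1]
opening: 0.0916
grip_force: 0.0
```

Call:
send_rows([
  [[0.8, -1, 0], [0, 0, 0]],
  [[0.8, -1, 0], [0, 0, 0]],
  [[0.8, -1, 0], [0, 0, 0]],
  [[0.8, -1, 0], [0, 0, 0]],
  [[0.8, -1, 0], [0, 0, 0]],
  [[0.8, -1, 0], [0, 0, 0]],
  [[0.8, -1, 0], [0, 0, 0]],
  [[0.8, -1, 0], [0, 0, 0]],
  [[0.8, -1, 0], [0, 0, 0]],
  [[0.8, -1, 0], [0, 0, 0]],
])

```text
time: 2.6
tool_pos: [0.467, -0.0135, 0.2264]
tool_rot: [-3.141, 0.001, 0.24]
contact_force: [0.4, -1.2, 0.5]
opening: 0.0916
grip_force: 0.0
```

```bash
python3 -c "
from h import *
go((.491,.153,.16))"
```

```text
t 2.6 pos [ 0.467  -0.0135  0.2264] rot [-1.7999e+02  4.0000e-02  1.3740e+01] shift units (sum) [ 2.52 -6.24  2.66]
```

Call:
send_rows([
  [[0.36, -0.89, 0.2], [0, 0, 0]],
  [[0.36, -0.89, 0.2], [0, 0, 0]],
  [[0.36, -0.89, 0.2], [0, 0, 0]],
  [[0.36, -0.89, 0.2], [0, 0, 0]],
  [[0.36, -0.89, 0.2], [0, 0, 0]],
  [[0.36, -0.89, 0.2], [0, 0, 0]],
  [[0.36, -0.89, 0.2], [0, 0, 0]],
  [[0, 0, 0], [0, 0, -0.11]],
  [[0, 0, 0], [0, 0, -0.11]],
  [[0, 0, 0], [0, 0, -0.11]],
])

```text
time: 3.85
tool_pos: [0.4907, 0.1518, 0.1913]
tool_rot: [-3.141, 0.001, 0.764]
contact_force: [-0.5, 0.1, -0.2]
opening: 0.0918
grip_force: 0.0
```

```bash
python3 - <<'E'
from h import *
go((.491,.153,.08))
c=cal("wrist"); im,d=read_camera("wrist"); cv2.imwrite("pics/w1.png",im); np.savez("w1.npz",im=im,d=d)
P=cloud(c,d); X,Y,Z=np.moveaxis(P,-1,0)
B=big((X>.44)&(X<.54)&(Y>.11)&(Y<.2)&(Z>.1)&(Z<.12)); print(B.sum(),np.median(Z[B]) if B.any() else 0)
if B.sum()>20:
    h=cv2.findContours(B.astype(np.uint8),0,1)[0][0][:,0]; w=ray(c,h,.109)[:,:2]*1000; print(cv2.minEnclosingCircle(w.astype(np.float32)))
E
```

```text
t 3.85 pos [0.4907 0.1518 0.1913] rot [-1.7997e+02  5.0000e-02  4.3780e+01] shift units (sum) [ 0.04 -0.03  4.45]
1723 0.1089580691738857
((493.2619323730469, 153.8636932373047), 20.87432861328125)
```

View pics/w1.png

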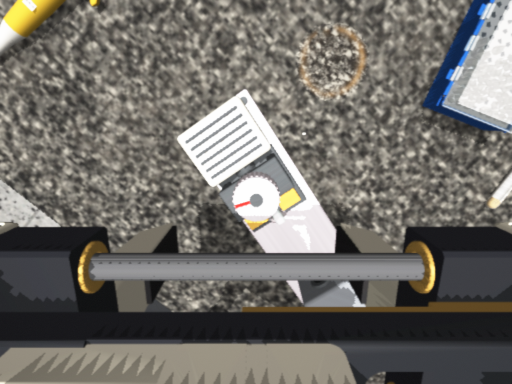

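The wrist view shows the sleeve top at (255,200) with a red mark at 9 o'clock. The amended axis is about (0.492, 0.1535). I now go down over it.

Call:
send_rows([
  [[0.09, 0, 0.3], [0, 0, -0.11]],
  [[0, 0, 0.5], [0, 0, -0.11]],
  [[0, 0, 0.6], [0, 0, 0]],
  [[0, 0, 0.6], [0, 0, 0]],
  [[0, 0, 0.6], [0, 0, 0]],
  [[0, 0, 0.6], [0, 0, 0]],
  [[0, 0, 0.6], [0, 0, 0]],
  [[0, 0, 0.4], [0, 0, 0]],
  [[0, 0, 0.2], [0, 0, 0]],
  [[0, 0, 0], [0, 0, 0]],
])

```text
time: 5.15
tool_pos: [0.4927, 0.1532, 0.0815]
tool_rot: [-3.141, 0.0, 1.104]
contact_force: [-0.0, -0.3, 0.2]
opening: 0.0918
grip_force: 0.0
```

Call:
send_rows([
  [[0, 0, 0], [0, 0, 0]],
  [[0, 0, 0], [0, 0, 0]],
  [[0, 0, 0], [0, 0, 0]],
  [[0, 0, 0], [0, 0, 0]],
  [[0, 0, 0], [0, 0, 0]],
  [[0, 0, 0], [0, 0, 0]],
  [[0, 0, 0], [0, 0, 0]],
  [[0, 0, 0], [0, 0, 0]],
  [[0, 0, 0], [0, 0, 0]],
  [[0, 0, 0], [0, 0, 0]],
], gripper=-1, force=50)

```text
time: 6.4
tool_pos: [0.492, 0.1536, 0.0816]
tool_rot: [-3.14, 0.0, 1.104]
contact_force: [-4.0, 3.0, 3.4]
opening: 0.0392
grip_force: 50.0
```

```bash
python3 -c "
from h import *
s=robot.observe(); print({k:np.round(s[k],4) for k in ('tool_pos','tool_rot','contact_force','torque','opening','grip_force','qpos')})"
```

```text
{'tool_pos': array([0.492 , 0.1536, 0.0816]), 'tool_rot': array([-3.1402e+00,  4.0000e-04,  1.1036e+00]), 'contact_force': array([-4.033 ,  3.0281,  3.4042]), 'torque': array([ 0.5037,  0.7439, -0.1338]), 'opening': np.float64(0.0392), 'grip_force': np.float64(50.0009), 'qpos': array([1.5340e-01, 4.9120e-01, 1.7398e+00, 7.0000e-04, 9.1190e-01,
       6.2020e-01])}
```

Gripped centrally. Now I turn clockwise.

Call:
send_rows([
  [[0, 0, 0], [0, 0, 0.09]],
  [[0, 0, 0], [0, 0, 0.09]],
  [[0, 0, 0], [0, 0, 0.09]],
  [[0, 0, 0], [0, 0, 0.09]],
  [[0, 0, 0], [0, 0, 0.09]],
  [[0, 0, 0], [0, 0, 0.09]],
  [[0, 0, 0], [0, 0, 0.05]],
  [[0, 0, 0], [0, 0, 0.03]],
  [[0, 0, 0], [0, 0, 0]],
  [[0, 0, 0], [0, 0, 0]],
])

```text
time: 7.65
tool_pos: [0.4925, 0.1528, 0.0816]
tool_rot: [3.141, 0.001, 0.131]
contact_force: [-3.4, -3.6, 2.2]
opening: 0.0394
grip_force: 50.0
```

```bash
cat > st.py <<'E'
from h import *
s=robot.observe(); print({k:np.round(s[k],3).tolist() for k in ('time','tool_pos','tool_rot','contact_force','torque','opening')})
E
python3 st.py
```

```text
{'time': 7.65, 'tool_pos': [0.492, 0.153, 0.082], 'tool_rot': [3.141, 0.001, 0.131], 'contact_force': [-3.372, -3.558, 2.221], 'torque': [-0.258, 0.578, 0.646], 'opening': 0.039}
```

Call:
send_rows([
  [[0, 0, 0], [0, 0, 0.03]],
  [[0, 0, 0], [0, 0, 0.03]],
  [[0, 0, 0], [0, 0, 0.02]],
  [[0, 0, 0], [0, 0, 0.02]],
  [[0, 0, 0], [0, 0, 0.01]],
  [[0, 0, 0], [0, 0, 0.01]],
  [[0, 0, 0], [0, 0, 0]],
  [[0, 0, 0], [0, 0, 0]],
  [[0, 0, 0], [0, 0, 0]],
  [[0, 0, 0], [0, 0, 0]],
])

```text
time: 8.9
tool_pos: [0.4951, 0.1525, 0.0817]
tool_rot: [3.141, -0.005, -0.058]
contact_force: [4.7, -4.8, -4.9]
opening: 0.039
grip_force: 50.0
```

```bash
python3 st.py
```

```text
{'time': 8.9, 'tool_pos': [0.495, 0.152, 0.082], 'tool_rot': [3.141, -0.005, -0.058], 'contact_force': [4.729, -4.834, -4.896], 'torque': [-0.643, -1.117, 1.129], 'opening': 0.039}
```

Call:
send_rows([
  [[0, 0, 0], [0, 0, 0]],
  [[0, 0, 0], [0, 0, 0]],
  [[0, 0, 0], [0, 0, 0]],
  [[0, 0, 0], [0, 0, 0]],
  [[0, 0, -0.4], [0, 0, 0]],
  [[0, 0, -0.8], [0, 0, 0]],
  [[0, 0, -1], [0, 0, 0]],
  [[0, 0, -1], [0, 0, 0]],
  [[0, 0, -1], [0, 0, 0]],
  [[0, 0, -1], [0, 0, 0]],
], gripper=1)

```text
time: 10.15
tool_pos: [0.4926, 0.1533, 0.2133]
tool_rot: [-3.141, -0.001, -0.059]
contact_force: [-0.2, 0.0, 0.1]
opening: 0.092
grip_force: 0.0
```

```bash
python3 - <<'E'
from h import *
tiles=[]
def mark(im,d,c,nm):
    P=cloud(c,d); X,Y,Z=np.moveaxis(P,-1,0); hsv=cv2.cvtColor(im,cv2.COLOR_BGR2HSV)
    D=(np.hypot(X-.492,Y-.1535)<.021)&(Z>.1)&(Z<.118)
    m=D&(hsv[...,1]>110)&((hsv[...,0]<10)|(hsv[...,0]>170)); v,u=np.where(m); p=ray(c,np.c_[u,v],.109).mean(0)
    r=p[:2]-(.492,.1535); print(nm,m.sum(),p.round(4),"mark angle deg",np.degrees(np.arctan2(r[1],r[0])))
# wrist calibration before the turn is rebuilt from that pose
s=robot.observe(); print(s["time"],s["tool_pos"],s["tool_rot"],s["contact_force"])
c=cal("wrist"); im,d=read_camera("wrist"); mark(im,d,c,"now")
# earlier pose: tool (0.4907,.1518,.1913) yaw .764
Rn,tn=c[1],c[2]; Tn=R.from_euler("xyz",s["tool_rot"]).as_matrix(); T0=R.from_euler("xyz",[-3.141,.001,.764]).as_matrix()
M0=Rn@Tn@T0.T; t0=Rn@s["tool_pos"]+tn-M0@np.array([.4907,.1518,.1913])
z=np.load("w1.npz"); mark(z["im"],z["d"],(c[0],M0,t0),"before")
u,v=(c[0]@(c[1]@np.array([.486,.125,.06])+c[2]))[:2]/(c[1]@np.array([.486,.125,.06])+c[2])[2]
u,v=int(u),int(v); cv2.imwrite("pics/w2.png",cv2.resize(im[max(v-60,0):v+60,max(u-80,0):u+80],(800,600),interpolation=cv2.INTER_CUBIC)); print(u,v)
E
```

```text
10.15 [0.49259378 0.15330788 0.21332435] [-3.14143586e+00 -8.38238419e-04 -5.86515629e-02] [-0.19240582  0.04241794  0.06916946]
now 36 [0.4893 0.1653 0.109 ] mark angle deg 103.00508191457803
before 40 [0.4804 0.1597 0.109 ] mark angle deg 151.95032484534767
282 188
```

View pics/w2.png

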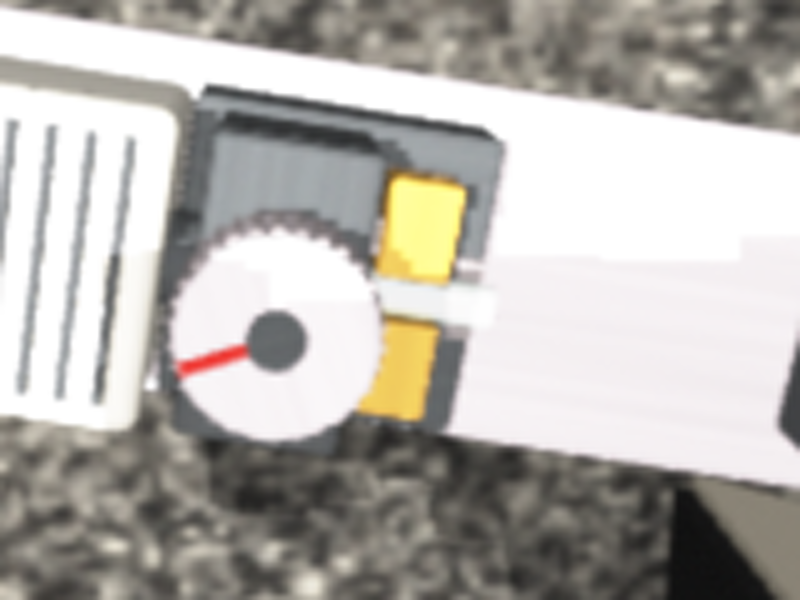

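The mark has turned 49° (0.86 rad) after spring-back. The brass jaws, at about crop (425,230) and (405,370), look tight on the rod. The twist torque passed the stop value but the fingers may have slipped, so I give it one more short turn with a harder grip as a check.

Call:
send_rows([
  [[0, 0, 0.5], [0, 0, 0]],
  [[0, 0, 0.8], [0, 0, 0]],
  [[0, 0, 0.9], [0, 0, 0]],
  [[0, 0, 0.9], [0, 0, 0]],
  [[0, 0, 0.9], [0, 0, 0]],
  [[0, 0, 0.7], [0, 0, 0]],
  [[0, 0, 0.4], [0, 0, 0]],
  [[0, 0, 0.15], [0, 0, 0]],
  [[0, 0, 0], [0, 0, 0]],
  [[0, 0, 0], [0, 0, 0]],
], force=60)

```text
time: 11.45
tool_pos: [0.493, 0.1533, 0.081]
tool_rot: [-3.141, -0.001, -0.059]
contact_force: [-0.2, 0.2, 0.2]
opening: 0.0918
grip_force: 0.0
```

Call:
send_rows([
  [[0, 0, 0], [0, 0, 0]],
  [[0, 0, 0], [0, 0, 0]],
  [[0, 0, 0], [0, 0, 0]],
  [[0, 0, 0], [0, 0, 0]],
  [[0, 0, 0], [0, 0, 0]],
  [[0, 0, 0], [0, 0, 0.04]],
  [[0, 0, 0], [0, 0, 0.04]],
  [[0, 0, 0], [0, 0, 0.03]],
  [[0, 0, 0], [0, 0, 0.02]],
  [[0, 0, 0], [0, 0, 0]],
], gripper=-1)

```text
time: 12.7
tool_pos: [0.4927, 0.1523, 0.0804]
tool_rot: [3.14, -0.0, -0.261]
contact_force: [-0.3, -5.5, 0.4]
opening: 0.039
grip_force: 60.0
```

```bash
python3 st.py
```

```text
{'time': 12.7, 'tool_pos': [0.493, 0.152, 0.08], 'tool_rot': [3.14, -0.0, -0.261], 'contact_force': [-0.275, -5.452, 0.368], 'torque': [-0.708, -0.078, 0.68], 'opening': 0.039}
```

Call:
send_rows([
  [[0, 0, 0], [0, 0, 0]],
  [[0, 0, 0], [0, 0, 0]],
  [[0, 0, 0], [0, 0, 0]],
  [[0, 0, 0], [0, 0, 0]],
  [[0, 0, -0.4], [0, 0, 0]],
  [[0, 0, -0.8], [0, 0, 0]],
  [[0, 0, -1], [0, 0, 0]],
  [[0, 0, -1], [0, 0, 0]],
  [[0, 0, -1], [0, 0, 0]],
  [[0, 0, -1], [0, 0, 0]],
], gripper=1)

```text
time: 13.95
tool_pos: [0.4926, 0.1533, 0.2121]
tool_rot: [-3.141, -0.001, -0.263]
contact_force: [0.7, 0.3, 0.1]
opening: 0.0921
grip_force: 0.0
```

```bash
python3 - <<'E'
from h import *
c=cal("wrist"); im,d=read_camera("wrist"); P=cloud(c,d); X,Y,Z=np.moveaxis(P,-1,0); hsv=cv2.cvtColor(im,cv2.COLOR_BGR2HSV)
m=(np.hypot(X-.492,Y-.1535)<.021)&(Z>.1)&(Z<.118)&(hsv[...,1]>110)&((hsv[...,0]<10)|(hsv[...,0]>170)); v,u=np.where(m); p=ray(c,np.c_[u,v],.109).mean(0)
r=p[:2]-(.492,.1535); print(m.sum(),"mark",np.degrees(np.arctan2(r[1],r[0])))
# brass jaws: inner edges across photometer x at mid-length, plane z=.06
a=np.radians(-12.4); ex=np.array([np.cos(a),np.sin(a)]); ey=np.array([-ex[1],ex[0]]); o=np.array([.4726,.0666])
v,u=np.where((hsv[...,1]>130)&(hsv[...,0]>15)&(hsv[...,0]<32)); w=ray(c,np.c_[u,v],.06)[:,:2]-o; x,y=w@ex,w@ey
k=(y>.05)&(y<.068)&(abs(x)<.035); print("jaw px",k.sum(),"left",np.percentile(x[k&(x<0)],[2,98])*1000,"right",np.percentile(x[k&(x>0)],[2,98])*1000)
go((.545,-.302,.16))
E
```

```text
34 mark 102.93946216357358
jaw px 371 left [-25.5269186   -4.05974053] right [ 6.83526561 28.4073108 ]
t 14.0 pos [0.4942 0.1536 0.2154] rot [-179.85   -0.35  -15.05] shift units (sum) [ 6.68 17.08  2.21]
```

The mark has not moved (102.9°) and the jaws sit about 11 mm apart on the 10 mm rod, so the clamp is firm. On to the rack.

Call:
send_rows([
  [[0.39, 1, 0], [0, 0, 0]],
  [[0.39, 1, 0], [0, 0, 0]],
  [[0.39, 1, 0], [0, 0, 0]],
  [[0.39, 1, 0], [0, 0, 0]],
  [[0.39, 1, 0], [0, 0, 0]],
  [[0.39, 1, 0], [0, 0, 0]],
  [[0.39, 1, 0], [0, 0, 0]],
  [[0.39, 1, 0], [0, 0, 0]],
  [[0.39, 1, 0], [0, 0, 0]],
  [[0.39, 1, 0], [0, 0, 0]],
])

```text
time: 15.25
tool_pos: [0.5218, -0.1143, 0.2106]
tool_rot: [3.142, -0.0, -0.263]
contact_force: [0.9, -0.2, -0.7]
opening: 0.0916
grip_force: 0.0
```

Call:
send_rows([
  [[0.39, 1, 0], [0, 0, 0]],
  [[0.39, 1, 0], [0, 0, 0]],
  [[0.39, 1, 0], [0, 0, 0]],
  [[0.39, 1, 0], [0, 0, 0]],
  [[0.39, 1, 0], [0, 0, 0]],
  [[0.39, 1, 0], [0, 0, 0]],
  [[0.39, 1, 0], [0, 0, 0]],
  [[0, 0, 0], [0, 0, -0.11]],
  [[0, 0, 0], [0, 0, -0.11]],
  [[0, 0, 0], [0, 0, -0.11]],
])

```text
time: 16.5
tool_pos: [0.5422, -0.3003, 0.2104]
tool_rot: [-3.141, 0.0, 0.261]
contact_force: [-0.6, -0.5, -0.2]
opening: 0.0921
grip_force: 0.0
```

Call:
send_rows([
  [[0, 0, 0], [0, 0, -0.11]],
  [[0, 0, 0], [0, 0, -0.11]],
  [[0, 0, 0], [0, 0, -0.11]],
  [[0, 0, 0], [0, 0, -0.11]],
  [[0, 0, 0], [0, 0, -0.11]],
  [[0, 0, 0], [0, 0, -0.11]],
  [[0, 0, 0], [0, 0, -0.055]],
  [[0, 0, 0.3], [0, 0, 0]],
  [[0, 0, 0.1], [0, 0, 0]],
  [[0, 0, 0], [0, 0, 0]],
])

```text
time: 17.75
tool_pos: [0.5421, -0.3001, 0.2]
tool_rot: [-3.141, -0.0, 1.378]
contact_force: [-0.2, -0.7, 0.6]
opening: 0.0916
grip_force: 0.0
```

```bash
python3 - <<'E'
from h import *
go((.545,-.302,.032))
c=cal("wrist"); im,d=read_camera("wrist"); cv2.imwrite("pics/w3.png",im); np.savez("w3.npz",im=im,d=d)
P=cloud(c,d); X,Y,Z=np.moveaxis(P,-1,0); R2=(X>.47)&(X<.62)&(Y>-.38)&(Y<-.18)
k,l,st,_=cv2.connectedComponentsWithStats((R2&(Z>.055)&(Z<.08)).astype(np.uint8))
for i in range(1,k):
    if st[i,4]>60: print(st[i],rect(P[l==i]),np.median(P[l==i],0),np.median(im[l==i],0))
print("rack",rect(P[big(R2&(Z>.022)&(Z<.034))]))
E
```

```text
t 17.75 pos [ 0.5421 -0.3001  0.2   ] rot [-1.7996e+02 -2.0000e-02  7.8930e+01] shift units (sum) [-0.05  0.13  6.72]
[251 117  18  27 461] (array([ 557.1, -244.6]), array([25.2, 17. ]), 78.8) [ 0.5570378  -0.24420472  0.06952841] [65. 64. 65.]
[252 176  17  26 415] (array([ 546.4, -302.7]), array([23.8, 16.8]), 78.8) [ 0.54659121 -0.30165305  0.06954693] [55. 55. 56.]
rack (array([ 551.6, -274.7]), array([124. ,  56.1]), 79.6)
```

View pics/w3.png

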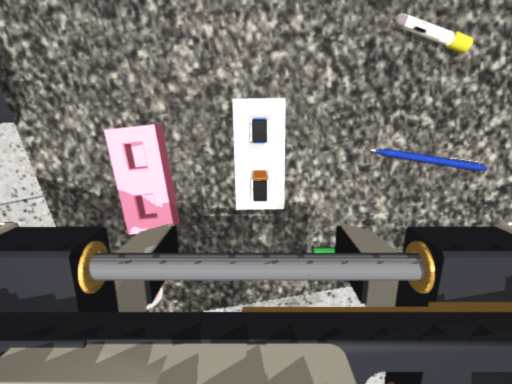

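The wrist view shows amber at (260,185) with its amber window edge at (260,174), and blue at (259,130). The amber centre is (0.546, -0.3025). I go down and grip along the rack's x.

Call:
send_rows([
  [[-0.06, 0.18, 0.5], [0, 0, 0]],
  [[0, 0, 0.9], [0, 0, 0]],
  [[0, 0, 0.95], [0, 0, 0]],
  [[0, 0, 0.95], [0, 0, 0]],
  [[0, 0, 0.95], [0, 0, 0]],
  [[0, 0, 0.95], [0, 0, 0]],
  [[0, 0, 0.8], [0, 0, 0]],
  [[0, 0, 0.45], [0, 0, 0]],
  [[0, 0, 0.2], [0, 0, 0]],
  [[0, 0, 0], [0, 0, 0]],
])

```text
time: 19.05
tool_pos: [0.5466, -0.3026, 0.0343]
tool_rot: [3.141, 0.0, 1.379]
contact_force: [0.2, 0.2, 0.9]
opening: 0.092
grip_force: 0.0
```

Call:
send_rows([
  [[0, 0, 0], [0, 0, 0]],
  [[0, 0, 0], [0, 0, 0]],
  [[0, 0, 0], [0, 0, 0]],
  [[0, 0, 0], [0, 0, 0]],
  [[0, 0, 0], [0, 0, 0]],
  [[0, 0, 0], [0, 0, 0]],
  [[0, 0, 0], [0, 0, 0]],
  [[0, 0, 0], [0, 0, 0]],
  [[0, 0, 0], [0, 0, 0]],
  [[0, 0, 0], [0, 0, 0]],
], gripper=-1, force=15)

```text
time: 20.3
tool_pos: [0.5463, -0.3026, 0.0341]
tool_rot: [-3.141, 0.0, 1.379]
contact_force: [0.3, 0.3, -0.2]
opening: 0.0178
grip_force: 15.0
```

```bash
python3 st.py
```

```text
{'time': 20.3, 'tool_pos': [0.546, -0.303, 0.034], 'tool_rot': [-3.141, 0.0, 1.379], 'contact_force': [0.297, 0.342, -0.152], 'torque': [-0.028, -0.062, -0.054], 'opening': 0.018}
```

Call:
send_rows([
  [[0, 0, -0.3], [0, 0, 0]],
  [[0, 0, -0.5], [0, 0, 0]],
  [[0, 0, -0.6], [0, 0, 0]],
  [[0, 0, -0.6], [0, 0, 0]],
  [[0, 0, -0.6], [0, 0, 0]],
  [[0, 0, -0.6], [0, 0, 0]],
  [[0, 0, -0.6], [0, 0, 0]],
  [[0, 0, -0.6], [0, 0, 0]],
  [[0, 0, -0.4], [0, 0, 0]],
  [[0, 0, -0.2], [0, 0, 0]],
])

```text
time: 21.55
tool_pos: [0.5465, -0.3026, 0.1599]
tool_rot: [3.141, 0.0, 1.379]
contact_force: [-0.5, -0.4, -0.6]
opening: 0.0182
grip_force: 15.0
```

```bash
python3 st.py; python3 -c "
from h import *
go((.4735,.0665,.16))"
```

```text
{'time': 21.55, 'tool_pos': [0.547, -0.303, 0.16], 'tool_rot': [3.141, 0.0, 1.379], 'contact_force': [-0.53, -0.362, -0.607], 'torque': [-0.047, -0.119, -0.029], 'opening': 0.018}
t 21.55 pos [ 0.5465 -0.3026  0.1599] rot [1.7997e+02 2.0000e-02 7.8990e+01] shift units (sum) [ 1.394e+01 -5.690e+00 -1.000e-02]
```

Call:
send_rows([
  [[0.5, -0.2, 0], [0, 0, 0]],
  [[0.9, -0.37, 0], [0, 0, 0]],
  [[0.9, -0.37, 0], [0, 0, 0]],
  [[0.9, -0.37, 0], [0, 0, 0]],
  [[0.9, -0.37, 0], [0, 0, 0]],
  [[0.9, -0.37, 0], [0, 0, 0]],
  [[0.9, -0.37, 0], [0, 0, 0]],
  [[0.9, -0.37, 0], [0, 0, 0]],
  [[0.9, -0.37, 0], [0, 0, 0]],
  [[0.9, -0.37, 0], [0, 0, 0]],
])

```text
time: 22.8
tool_pos: [0.5003, -0.0731, 0.1591]
tool_rot: [-3.141, -0.0, 1.379]
contact_force: [0.4, -0.0, -0.5]
opening: 0.0175
grip_force: 15.0
```

Call:
send_rows([
  [[0.9, -0.37, 0], [0, 0, 0]],
  [[0.9, -0.37, 0], [0, 0, 0]],
  [[0.9, -0.37, 0], [0, 0, 0]],
  [[0.9, -0.37, 0], [0, 0, 0]],
  [[0.9, -0.37, 0], [0, 0, 0]],
  [[0.6, -0.25, 0], [0, 0, 0]],
  [[0.24, -0.07, 0], [0, 0, 0]],
  [[0, 0, 0], [0, 0, 0.016]],
  [[0, 0, 0], [0, 0, 0]],
  [[0, 0, 0], [0, 0, 0]],
])

```text
time: 24.05
tool_pos: [0.4733, 0.0662, 0.1591]
tool_rot: [3.142, 0.0, 1.353]
contact_force: [0.0, -0.0, -0.3]
opening: 0.0181
grip_force: 15.0
```

```bash
python3 - <<'E'
from h import *
go((.4735,.0665,.06))
c=cal("wrist"); im,d=read_camera("wrist"); cv2.imwrite("pics/w4.png",im)
P=cloud(c,d); X,Y,Z=np.moveaxis(P,-1,0)
L=big((X>.4)&(X<.56)&(Y>.17)&(Y<.27)&(Z>.068)&(Z<.085)); print("lamp",L.sum(),rect(P[L]))
S=big((np.hypot(X-.492,Y-.1535)<.03)&(Z>.1)&(Z<.118)); print("sleeve",S.sum(),rect(P[S]))
hsv=cv2.cvtColor(im,cv2.COLOR_BGR2HSV); a=np.radians(-12.4); ex=np.array([np.cos(a),np.sin(a)]); ey=np.array([-ex[1],ex[0]]); o=np.array([.4726,.0666])
v,u=np.where((hsv[...,1]>130)&(hsv[...,0]>15)&(hsv[...,0]<32)); w=ray(c,np.c_[u,v],.06)[:,:2]-o; x,y=w@ex,w@ey
k=(y>.045)&(y<.075)&(abs(x)<.035); print("jaws",k.sum(),"left",np.percentile(x[k&(x<0)],[2,98])*1000,"right",np.percentile(x[k&(x>0)],[2,98])*1000)
E
```

```text
t 24.05 pos [0.4733 0.0662 0.1591] rot [1.80e+02 1.00e-02 7.75e+01] shift units (sum) [0.02 0.01 3.97]
lamp 5434 (array([502. , 196.1]), array([39.1, 70.2]), 77.5)
sleeve 2940 (array([492.9, 152.9]), array([40.2, 40.7]), 86.1)
jaws 956 left [-25.15729081  -4.48556277] right [ 5.79996627 26.38615935]
```

View pics/w4.png

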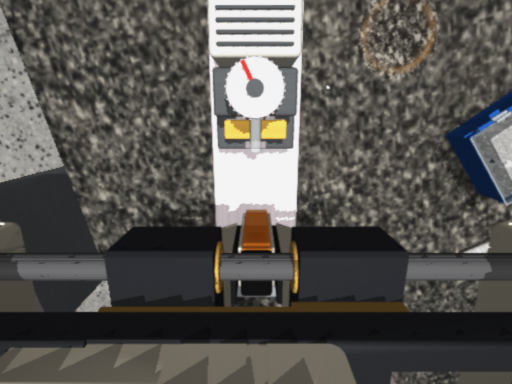

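The wrist view shows the rod and jaws at (255,130) in line with the amber cell (257,228), and the lamp is square in the picture. The fitted beam agrees to under 1 mm. I lower the cell into the gap.

Call:
send_rows([
  [[0, 0, 0.3], [0, 0, 0]],
  [[0, 0, 0.5], [0, 0, 0]],
  [[0, 0, 0.6], [0, 0, 0]],
  [[0, 0, 0.6], [0, 0, 0]],
  [[0, 0, 0.6], [0, 0, 0]],
  [[0, 0, 0.6], [0, 0, 0]],
  [[0, 0, 0.4], [0, 0, 0]],
  [[0, 0, 0.25], [0, 0, 0]],
  [[0, 0, 0.12], [0, 0, 0]],
  [[0, 0, 0], [0, 0, 0]],
])

```text
time: 25.35
tool_pos: [0.4732, 0.0667, 0.06]
tool_rot: [3.141, 0.0, 1.354]
contact_force: [0.4, 0.3, -1.3]
opening: 0.0177
grip_force: 15.0
```

```bash
python3 st.py; python3 - <<'E'
from h import *
go((.4735,.0665,.06))
T=[]
for n,w in (("scene",(60,45)),("top",(60,45))):
    im,d=read_camera(n); c=cal(n); p=c[1]@np.array([.473,.066,.08])+c[2]; u,v=(c[0]@p/p[2])[:2].astype(int)
    T.append(cv2.resize(im[v-w[1]:v+w[1],u-w[0]:u+w[0]],(400,300),interpolation=cv2.INTER_CUBIC))
    P=cloud(c,d); X,Y,Z=np.moveaxis(P,-1,0)
    for nm,(x,y) in (("blue",(.557,-.2446)),):
        m=(np.hypot(X-x,Y-y)<.03)&(Z>.055)&(Z<.08); print(n,nm,rect(P[m]) if m.sum()>5 else m.sum())
cv2.imwrite("pics/end.png",np.hstack(T))
E
```

```text
{'time': 25.35, 'tool_pos': [0.473, 0.067, 0.06], 'tool_rot': [3.141, 0.0, 1.354], 'contact_force': [0.374, 0.283, -1.32], 'torque': [-0.064, -0.125, -0.006], 'opening': 0.018}
t 25.35 pos [0.4732 0.0667 0.06  ] rot [179.99   0.    77.55] shift units (sum) [-0.01  0.01 -0.  ]
scene blue (array([ 548.3, -240.7]), array([18.2,  4. ]), 76.5)
top blue (array([ 555.4, -242.5]), array([24.2, 16.3]), 80.3)
```

View pics/end.png

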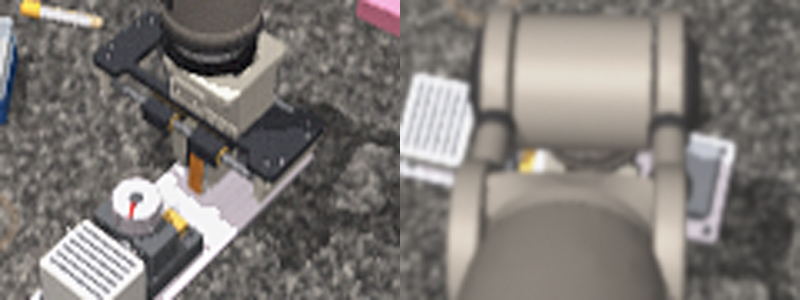

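The scene crop shows the amber cell upright at (196,170), between the rod and the detector and clear of the plate. The blue cell is in place. I hand in now.

```bash
python3 -c "
from cell import robot
print(robot.hand_in())"
```

```text
the job is handed in; nothing more can be done
None
```

The job is handed in: the sleeve is turned and the light guide looks firmly clamped. By my measurements the amber cell, held by its frosted faces, is within about 1 mm of the beam in mid-gap, and the blue cell has not moved. I did not re-measure the bottle or tube, and the hand-in gave no verdict.

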